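# Gauge the bore of a tube on the indexing fixture

## Robot

A 6-joint arm with a two-finger parallel gripper is mounted at the origin on a cart in front of the work surface, level with it; the furniture and walls round the work are solid. World frame = base frame: x ahead of the robot, y to its left, z up, the work surface at z = 0. Lengths are in mm, angles in rad, forces in N, time in s.
With the tool pointing down it reaches from about 275 to 1000 mm from the base axis. Payload 8.4 kg.
Tool frame: the origin (TCP) lies between the finger pads; the fingertips stand 22 mm ahead of it and the grasp point (between the pads) lies 3 mm ahead of it; z points along the fingers, y is the line along which they close (so a half turn about z gives the same grasp; the last joint's range is limited). The gripper opens to 85 mm and grips with 20 to 120 N. Pads are 22 mm wide; open, the fingers measure 114 mm over their backs; the gripper's body (76 mm by 85 mm) begins 54 mm behind the grasp point. The pads swing forward as they close: fully open they stand 13 mm farther back than shut.
Start: joints at [-1.303, 0.353, 1.633, -0, 1.155, -0.002], TCP at [166.585, -602.393, 253.281] pointing down, gripper open.
Joint ranges: [-2.63, 2.63], [-0.92, 2.1], [0.06, 2.66], [-1.3, 4.44], [0, 2.69], [-3.02, 3.02]. Speed limits (rad/s): [2.22, 2.22, 2.79, 3.14, 3.14, 3.14].

## Interface

Orientations are given as [roll, pitch, yaw] about the fixed x, y, z axes, in that order (R = Rz(yaw) Ry(pitch) Rx(roll)).
In Python, from rig import r, grab_frame gives the robot as it stands.
- The arm moves only by the shell command python3 -m inch 'ROWS' [FORCE]. ROWS is JSON, a list of rows, each a list of 7 numbers: the turn, a rotation vector about the tool's x, y, z as a fraction of full scale, then the shift along the tool's x, y, z as a fraction of full scale, then the closure, from 0 (fully open) to 1 (shut). In form: [[rx, ry, rz, dx, dy, dz, fingers], ...]. A call has 1 to 8 rows; each row shifts and turns the commanded pose from where the row before left it, along the tool's axes as they then stand; what a row does not reach is not made up. Full scale, the value 1, is 2.5 cm for a shift and pi rad for a turn. A row lasts 1/12 s, in which the tool goes at most 41.7 mm and 7.16 degrees, less where a joint would pass 70% of its speed; a pose out of reach is approached as far as the arm can. A call with a number of a shift or a turn outside -1 to 1 is refused whole. A call with a gripper value outside its range is refused whole. The fingers move at their own pace and stop on an object; FORCE is the grip in N (left out, the last holds). Time passes only in rows, so rows that do not move let the fingers close. It gives the time, the measured TCP pose, the force, the opening and the grip force at its end, in the units of the state.
- r.sense(): the state, without advancing time (a new reading comes with each control period).
- grab_frame(name): name is "scene" or "top" or "wrist"; returns a dict with "pixels" (420x560x3 uint8, red, green, blue), "z_map" (420x560 float32, mm along the optical axis (not along the pixel's ray), 0 where there is no reading), "vertical_fov" (degrees; the focal length in pixels is half the picture's height over the tangent of half this angle, whatever the lens; pixels are square), "cx", "cy" (the principal point, pixels), "cam_to_world" (4x4, takes a point from camera to world coordinates). Camera axes: x right, y down, z forward; pixel columns grow to the right and rows downward; lengths in mm; the calibration is good to about 2 mm. A picture is of the moment at which its call begins.
- r.sign_off(): hands the job in; it is judged then, once.
The state is a dict: "clock": time; "qpos": joint angles; "qvel": joint speeds; "joint_efforts": joint torques, N m; "eef_pos": TCP position; "tcp_rot": TCP orientation; "contact_force": force on the tool from outside, world axes, zero at the start; "wrist_torque": the same for the moment, N m; "opening": opening from 0.0 (shut) to 1.0 (fully open); "grasp_force": force on a finger pad.
Only numpy, scipy, OpenCV 4.12 (cv2) and the standard library are available. Lean on these libraries where they do the work, as an engineer would, in place of code of your own. Each camera call takes 0.05 s, during which the arm holds its last target. There are 200 camera calls.

## Task

First turn the turntable of the indexing fixture by its red crank post, counter-clockwise from above, until it comes up against its index stop, and leave it there. Then take the orange-handled gauge from its cradle, push its rod down the sloping black tube until the brass collar sits on the tube's mouth (do not ram it), draw it right out again, and hold it level and still with its yellow tip a hand's breadth above the middle of the white reading tile. Finish while still holding it there; do not knock over or push aside the lube bottle, the black bearing cup or the cog.

Things in the scene. Friction and masses are not known exactly. Their poses are not given: they have to be found in the camera images.
- index_base: Fixed grey square base plate of the indexing fixture, 200x200x12 mm; origin on the turntable's vertical turning axis, at bench level. At its edge towards its own -y a yellow pointer mark; at the index stop the yellow line on the turntable lies at this pointer and the tube's mouth faces the base's -y (to the robot's right).
- turntable (a joint): Angle of the aluminium turntable (disc 160 mm in diameter, top 25 mm above the bench), rad; grows counter-clockwise seen from above; the index stop is a hard end stop at 1.2. It starts between 0.1 and 0.6, turns with light friction (about 1.5 N at the post) and stays where it is left.
- crank_post (a point): Red upright round post on the turntable's lug, 14 mm in diameter, 95 mm from the turning axis, reaching from 29 to 103 mm above the bench; this point is on its axis 85 mm above the bench. It moves with the turntable, ends on the robot's side of the turning axis, and can be gripped or pushed.
- tube_mouth (a point): Middle of the mouth (rim plane) of the black round tube that is clamped in blue bands on the turntable and turns with it; about 110 mm above the bench and 70 mm out from the turning axis. z axis along the bore, up and out of the mouth, rising at 30 degrees from level. Tube 95 mm long, bore 15 mm, outside 25 mm, flared at the mouth to 33 mm outside and about 22 mm inside, open at both ends.
- gauge: Loose gauge, 0.08 to 0.17 kg; origin at the middle of its orange grip, x axis from grip to tip. Grip: straight bar 80 mm long (x from -40 to 40 mm), 14 mm wide (y), 16 mm high (z). Then a brass collar 30 mm in diameter (x 40 to 48 mm), then a steel rod 9 mm in diameter to the tip at x 133 mm, yellow band near the tip. It lies level in the cradle, grip centre 48 mm above the bench.
- gauge_collar (a point): Middle of the collar's front face (the face towards the tip, that stops on the tube's mouth), x 48 mm from the gauge's origin.
- gauge_tip (a point): End of the gauge's rod, x 133 mm from the gauge's origin.
- cradle: Fixed wooden cradle 80x60 mm, base 8 mm thick, with two forked uprights (8 mm thick, 34 mm wide, 53 mm high) at x = -31 and +31 mm that carry the grip in slots 16 mm wide; between the uprights 54 mm of the grip are free for the fingers. Origin at its underside's middle, x axis along the gauge towards its tip.
- reading_tile: Fixed white square tile in a dark frame, 100x100x4.5 mm, flat on the bench; origin at the middle of its underside.
- lube_bottle: Bystander: yellow bottle with black nozzle, 42 mm in diameter, 126 mm high, loose; origin at its underside's middle.
- bb_ring: Bystander: black round bearing cup, 47 mm in diameter, 24 mm high, loose; origin at its underside's middle.
- cog: Bystander: grey toothed cog, 67 mm in diameter, 9 mm high, loose; origin at its underside's middle.
Things that resemble listed ones, but are neither listed nor needed, are in the scene too. What is shaped like the gauge but pink is not meant. Leave any turquoise look-alike of the reading_tile alone.

How it is judged:
By the outcome, as a careful person would: the job done as asked, in the order asked, and still so for the second after the job is handed in, while the arm keeps its last pose, push and grip.
It also fails if it takes over 70 s, if anything falls off the work surface, if the arm or the gripper's body presses on something with over 40 N, if the wrist force passes 120 N, or if a joint passes its speed limit or range.

## Working session

There is one attempt and no reset: what is moved stays moved. The work goes in short steps, Python scripts to look and compute and a shell command to move; the robot and the scene stay as the last step left them, time stands still between calls to the robot, and variables do not carry over. Pictures are saved under pics/ and viewed, at most 12 in all, crops included, and the job is handed in when it is done.

```bash
ls; mkdir -p pics
cat > h.py <<'E'
import numpy as np, cv2
from rig import r, grab_frame
def shot(n,save=None):
    f=grab_frame(n); f['f']=f['pixels'].shape[0]/2/np.tan(np.radians(f['vertical_fov'])/2)
    f['T']=np.array(f['cam_to_world'])
    if save: cv2.imwrite('pics/'+save,f['pixels'][:,:,::-1])
    return f
def ray(f,u,v):
    d=np.array([(u-f['cx'])/f['f'],(v-f['cy'])/f['f'],1.]); return f['T'][:3,3],f['T'][:3,:3]@d
def plane(f,u,v,z):
    o,d=ray(f,u,v); return o+d*(z-o[2])/d[2]
def pts(f,mask):
    v,u=np.nonzero(mask&(f['z_map']>0)); z=f['z_map'][v,u]
    c=np.stack([(u-f['cx'])/f['f']*z,(v-f['cy'])/f['f']*z,z]); return (f['T'][:3,:3]@c).T+f['T'][:3,3]
def hsv(f): return cv2.cvtColor(f['pixels'],cv2.COLOR_RGB2HSV)
E
python3 - <<'E'
from h import *
a=shot('scene','s1.png');b=shot('top','t1.png');w=shot('wrist','w1.png')
for f in(a,b,w): print(f['f'],f['cx'],f['cy'],f['T'].round(2).tolist())
print(r.sense())
E
```

```text
pics
489.0342814450739 282.29953352798844 212.36754373522305 [[-0.77, -0.46, 0.44, 32.16], [-0.64, 0.53, -0.55, 662.91], [0.02, -0.71, -0.7, 971.29], [0.0, 0.0, 0.0, 1.0]]
406.9785193129428 284.0016665915427 207.15055410358897 [[-0.01, -0.99, 0.12, 470.16], [-1.0, 0.01, -0.01, -21.25], [0.01, -0.12, -0.99, 1256.46], [0.0, 0.0, 0.0, 1.0]]
330.21356982574565 276.46907466418287 207.9858823435532 [[0.27, -0.92, -0.29, 241.24], [-0.96, -0.25, -0.08, -581.56], [-0.0, 0.3, -0.95, 373.27], [0.0, 0.0, 0.0, 1.0]]
{'clock': 0.15, 'qpos': array([-1.30338350e+00,  3.53552809e-01,  1.63396769e+00,  2.51910614e-05,
        1.15518609e+00, -2.38695922e-03]), 'qvel': array([ 6.29411161e-04, -2.40400114e-03, -4.01636764e-03,  8.35561565e-05,
       -5.67141949e-04,  1.00944899e-03]), 'joint_efforts': array([-9.12084652e-04, -6.05634570e+01, -3.42338490e+01, -5.82656662e-05,
        6.13863216e-03, -1.96467482e-05]), 'eef_pos': array([ 166.51125972, -602.05657395,  252.69242388]), 'tcp_rot': array([-3.14047878e+00, -2.56940463e-05,  2.69789585e-01]), 'contact_force': array([-0.05230528,  0.44280016,  0.55057659]), 'wrist_torque': array([-0.04009452,  0.0078307 ,  0.01079216]), 'grasp_force': 0.0, 'opening': 0.9980805494671547}
```

View pics/s1.png

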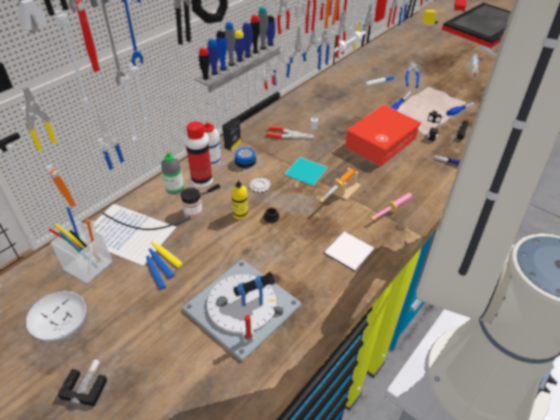

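View pics/t1.png

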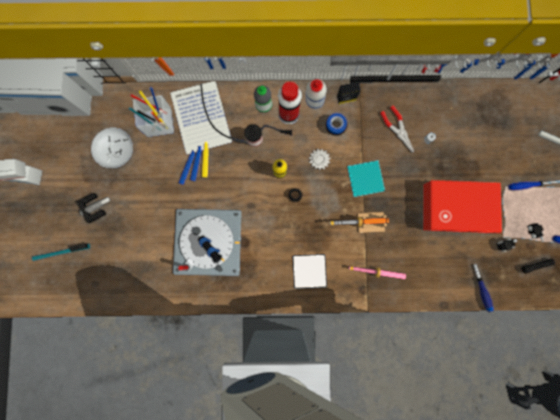

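Scene and top views. Gauge candidates: orange gauge at top px (358,222), scene (340,185); pink one at top (375,272), scene (392,206). I choose the orange one. Tile candidates: white at top (310,271), turquoise at (366,178). I choose white. The red post is at top (183,267), and the fixture is centred near top (207,243).

Run:
```python
from h import *
a=shot('scene');b=shot('top')
def blob(f,lo,hi,box):
    m=cv2.inRange(hsv(f),lo,hi); k=np.zeros_like(m); u0,v0,u1,v1=box; k[v0:v1,u0:u1]=m[v0:v1,u0:u1]; return k>0
def rep(n,f,m):
    P=pts(f,m); v,u=np.nonzero(m); print(n,m.sum(),'px',u.mean().round(1),v.mean().round(1),'med',np.median(P,0).round(1),'min',np.percentile(P,3,axis=0).round(),'max',np.percentile(P,97,axis=0).round())
rep('post t',b,blob(b,(0,140,80),(8,255,255),(165,245,200,285)))
rep('post s',a,blob(a,(0,140,80),(8,255,255),(225,300,270,350)))
rep('grip t',b,blob(b,(9,170,150),(18,255,255),(320,205,400,240)))
rep('grip s',a,blob(a,(9,170,150),(18,255,255),(310,160,370,215)))
rep('tile t',b,blob(b,(0,0,200),(180,40,255),(280,245,340,300)))
rep('tile s',a,blob(a,(0,0,190),(180,40,255),(315,225,385,280)))
rep('bottle t',b,blob(b,(22,150,100),(33,255,255),(265,150,295,185)))
rep('cup t',b,blob(b,(0,0,0),(180,255,50),(280,180,310,210)))
rep('base t',b,blob(b,(85,15,60),(130,120,200),(165,200,250,285)))
rep('tile frame',b,blob(b,(75,80,80),(100,255,255),(340,150,395,205)))
for n,f,c in(('t',b,(160,190,420,300)),('s',a,(170,150,420,370))):
    u0,v0,u1,v1=c; cv2.imwrite(f'pics/c_{n}.png',cv2.resize(f['pixels'][v0:v1,u0:u1,::-1],None,fx=3 if n=='t' else 2.6,fy=3 if n=='t' else 2.6,interpolation=cv2.INTER_CUBIC))
```

```text
post t 31 px 182.7 267.3 med [442.3 257.1  98.6] min [438. 255.  47.] max [446. 269. 105.]
post s 81 px 247.8 326.0 med [435.7 266.7  77.6] min [432. 261.  35.] max [442. 269. 104.]
grip t 148 px 374.4 220.6 med [ 570.3 -300.1   56.4] min [ 564. -336.    8.] max [ 583. -259.   62.]
grip s 87 px 347.3 175.0 med [ 565.6 -299.6   55.6] min [ 560. -333.   45.] max [ 575. -268.   59.]
tile t 922 px 309.3 270.9 med [ 424.1 -105.5    4.5] min [ 382. -149.   -0.] max [467. -62.  10.]
tile s 1003 px 349.0 249.7 med [ 421.3 -105.3    4.4] min [ 378. -152.    1.] max [467. -62.   8.]
bottle t 196 px 280.1 168.0 med [722.8 -20.7  94. ] min [711. -38.   1.] max [771.  -0. 113.]
cup t 90 px 294.2 194.9 med [656.  -62.5  16.1] min [641. -81.  -1.] max [674. -46.  28.]
base t 1704 px 209.3 240.9 med [523.7 182.4  12.1] min [422. 110.   7.] max [611. 300.  53.]
tile frame 1019 px 365.7 178.2 med [ 708.9 -288.7    5.1] min [ 661. -336.   -0.] max [ 757. -240.   10.]
```

View pics/c_t.png

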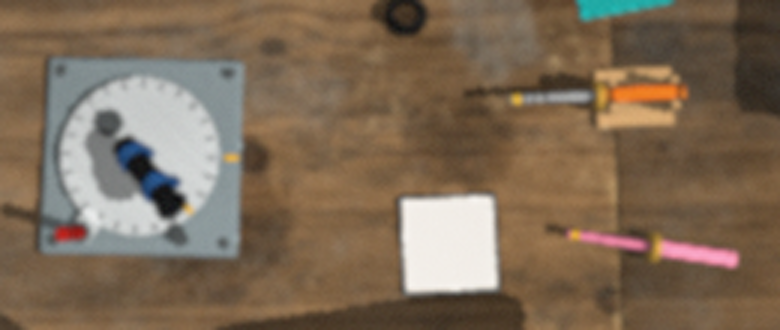

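The crop confirms the choices: orange gauge in its cradle, tip pointing left (image) at crop (515,98); post at crop (67,233), turntable yellow line at (188,208), pointer at (232,157).

Run:
```python
from h import *
b=shot('top');a=shot('scene')
c=[plane(b,160+u/3,190+v/3,12)[:2] for u,v in((50,58),(243,62),(240,257),(40,255))]
c=np.array(c);print(c.round(0)); cen=c.mean(0)
e=(c[1]-c[0]+c[2]-c[3])/2; print('cen',cen,'yaw(-y dir)',np.arctan2(e[1],e[0])+np.pi/2)
P=plane(b,160+232/3,190+157/3,12)[:2]; L=plane(b,160+188/3,190+208/3,25)[:2]
an=lambda p:np.arctan2(*(p-cen)[::-1])
print('pointer',P,an(P),'line',L,an(L),'togo',an(P)-an(L))
# post axis from top of post by two views: top cap pixel
post=np.array([436.5,265.]); print('post r',np.hypot(*(post-cen)),'ang',an(post))
# midpoint of post ray from both views
o1,d1=ray(b,182.7,267.3);o2,d2=ray(a,247.8,326.0)
s=np.linalg.lstsq(np.stack([d1,-d2],1),o2-o1,rcond=None)[0];print((o1+s[0]*d1),(o2+s[1]*d2))
```

```text
[[617. 299.]
 [610. 101.]
 [413. 104.]
 [417. 305.]]
cen [514.26370997 202.06067362] yaw(-y dir) -0.027248344520725887
pointer [513.25797919 112.13895651] -1.5819803753320938 line [462.51353053 154.6099272 ] -2.3995080377109477 togo 0.8175276623788539
post r 100.04275782719658 ang 2.4611665879919844
[441.36888888 263.65056847  67.4976145 ] [439.76207175 262.53206887  67.26850887]
```

```bash
cat >> h.py <<'E'
from scipy.spatial.transform import Rotation as Ro
def pose():
    s=r.sense(); return np.array(s['eef_pos']),Ro.from_euler('xyz',s['tcp_rot']),s
def togo(p,rpy=None):
    q,R,s=pose(); print('shift units',(R.inv().apply(np.array(p)-q)/25).round(3),end=' ')
    if rpy is not None: print('turn units',((R.inv()*Ro.from_euler('xyz',rpy)).as_rotvec()/np.pi).round(4),end=' ')
    print('at',q.round(1),R.as_euler('xyz').round(3),'F',np.round(s['contact_force'],1),'op',round(s['opening'],2),'t',s['clock'])
E
R='[0,0,0,0.62,-0.95,0,0.3]'
python3 -m inch '[[0,0,0,0.62,-0.95,0,0.3],[0,0,0,0.62,-0.95,0,0.3],[0,0,0,0.62,-0.95,0,0.3],[0,0,0,0.62,-0.95,0,0.3],[0,0,0,0.62,-0.95,0,0.3],[0,0,0,0.62,-0.95,0,0.3],[0,0,0,0.62,-0.95,0,0.3],[0,0,0,0.62,-0.95,0,0.3]]' 40
python3 -m inch '[[0,0,0,0.62,-0.95,0,0.3],[0,0,0,0.62,-0.95,0,0.3],[0,0,0,0.62,-0.95,0,0.3],[0,0,0,0.62,-0.95,0,0.3],[0,0,0,0.62,-0.95,0,0.3],[0,0,0,0.62,-0.95,0,0.3],[0,0,0,0.62,-0.95,0,0.3],[0,0,0,0.62,-0.95,0,0.3]]'
python3 -c "
from h import *
togo([440,263,200],[np.pi,0,2.86])"
```

```text
clock: 1.02
eef_pos: [235.6, -384.9, 253.4]
tcp_rot: [3.141, -0.0, 0.27]
contact_force: [1.6, -0.4, -0.6]
opening: 0.694
grasp_force: 0.0
clock: 1.68
eef_pos: [304.5, -168.8, 253.5]
tcp_rot: [3.141, -0.001, 0.269]
contact_force: [0.8, 0.0, -0.3]
opening: 0.7
grasp_force: 0.0
shift units [  9.821 -15.207   2.138] turn units [ 3.000e-04  2.000e-04 -8.246e-01] at [ 304.5 -168.8  253.5] [ 3.141e+00 -1.000e-03  2.690e-01] F [ 0.8  0.  -0.3] op 0.7 t 1.6833
```

```bash
python3 -m inch '[[0,0,0,0.61,-0.95,0,0.3],[0,0,0,0.61,-0.95,0,0.3],[0,0,0,0.61,-0.95,0,0.3],[0,0,0,0.61,-0.95,0,0.3],[0,0,0,0.61,-0.95,0,0.3],[0,0,0,0.61,-0.95,0,0.3],[0,0,0,0.61,-0.95,0,0.3],[0,0,0,0.61,-0.95,0,0.3]]' >/dev/null
python3 -m inch '[[0,0,0,0.61,-0.95,0,0.3],[0,0,0,0.61,-0.95,0,0.3],[0,0,0,0.61,-0.95,0,0.3],[0,0,0,0.61,-0.95,0,0.3],[0,0,0,0.61,-0.95,0,0.3],[0,0,0,0.61,-0.95,0,0.3],[0,0,0,0.61,-0.95,0,0.3],[0,0,0,0.61,-0.95,0,0.3]]' >/dev/null
python3 -m inch '[[0,0,-0.039,0,0,0,0.3],[0,0,-0.039,0,0,0,0.3],[0,0,-0.039,0,0,0,0.3],[0,0,-0.039,0,0,0,0.3],[0,0,-0.039,0,0,0,0.3],[0,0,-0.039,0,0,0,0.3],[0,0,-0.039,0,0,0,0.3],[0,0,-0.039,0,0,0,0.3]]' >/dev/null
python3 -m inch '[[0,0,-0.039,0,0,0,0.3],[0,0,-0.039,0,0,0,0.3],[0,0,-0.039,0,0,0,0.3],[0,0,-0.039,0,0,0,0.3],[0,0,-0.039,0,0,0,0.3],[0,0,-0.039,0,0,0,0.3],[0,0,-0.039,0,0,0,0.3],[0,0,-0.039,0,0,0,0.3]]' >/dev/null
python3 -m inch '[[0,0,-0.039,0,0,0,0.3],[0,0,-0.039,0,0,0,0.3],[0,0,-0.039,0,0,0,0.3],[0,0,-0.039,0,0,0,0.3],[0,0,-0.039,0,0,0,0.3],[0,0,0,0,0,0,0.3]]' >/dev/null
python3 - <<'E'
from h import *
w=shot('wrist','w2.png')
m=cv2.inRange(hsv(w),(0,140,80),(8,255,255))>0
P=pts(w,m);v,u=np.nonzero(m); print(m.sum(),u.mean(),v.mean(),np.median(P,0))
T=P[P[:,2]>96];print('cap',len(T),T.mean(0) if len(T) else '')
togo([440,263,92],[np.pi,0,2.86])
E
```

```text
208 277.35096153846155 194.19230769230768 [436.77345247 261.66664518 102.38495367]
cap 153 [438.68656963 262.51214329 102.71201435]
shift units [-0.047  0.087  6.454] turn units [ 0.      0.     -0.0061] at [438.2 261.3 253.3] [3.142 0.    2.841] F [0.4 0.4 0.1] op 0.7 t 4.9
```

View pics/w2.png

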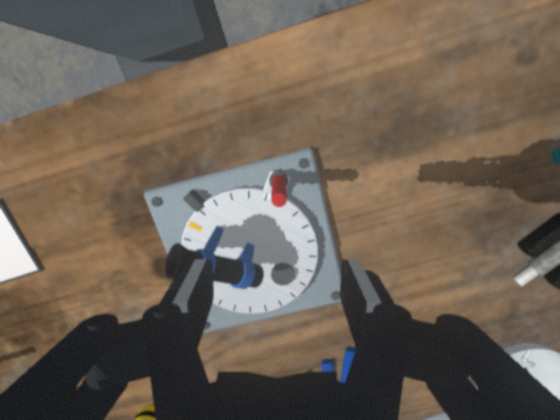

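The wrist view shows the red post (277,194) centred between the fingers, with its cap at (438.7, 262.5, 103). The tube lies left at (215,268), clear of the fingers. Descending and gripping.

```bash
python3 -m inch '[[0,0,0,0,0.05,0.9,0.3],[0,0,0,0,0,0.9,0.3],[0,0,0,0,0,0.9,0.3],[0,0,0,0,0,0.9,0.3],[0,0,0,0,0,0.9,0.3],[0,0,0,0,0,0.9,0.3],[0,0,0,0,0,0.9,0.3],[0,0,0,0,0,0,0.3]]' 25
python3 -m inch '[[0,0,0,0,0,0,1],[0,0,0,0,0,0,1],[0,0,0,0,0,0,1],[0,0,0,0,0,0,1],[0,0,0,0,0,0,1],[0,0,0,0,0,0,1]]'
python3 - <<'E'
from h import *
q,R,s=pose(); cen=np.array([514,202]); d=q[:2]-cen; d*=95/np.hypot(*d); pc=cen+d
print(q,pc)
a0=np.arctan2(d[1],d[0]); prev=q[:2]
for k in range(1,12):
    a=a0+.82*k/10; p=cen+95*np.array([np.cos(a),np.sin(a)])
    print(k,p.round(1),(R.inv().apply(np.r_[p-prev,0])/25).round(3)); prev=p
E
```

```text
clock: 5.57
eef_pos: [436.5, 261.2, 92.4]
tcp_rot: [-3.137, -0.004, 2.838]
contact_force: [-1.0, 0.2, -0.0]
opening: 0.7
grasp_force: 0.0
clock: 6.07
eef_pos: [439.5, 262.9, 97.2]
tcp_rot: [3.14, 0.002, 2.842]
contact_force: [-0.5, -0.7, 7.9]
opening: 0.155
grasp_force: 24.5
[439.47399142 262.94711242  97.2491786 ] [440.46017264 262.14061683]
1 [435.8 255.9] [ 0.058 -0.312 -0.001]
2 [431.6 249.3] [ 0.081 -0.301 -0.001]
3 [428.  242.4] [ 0.056 -0.306 -0.001]
4 [425.  235.2] [ 0.031 -0.31  -0.001]
5 [422.6 227.8] [ 0.005 -0.311 -0.001]
6 [420.8 220.3] [-0.02  -0.311 -0.001]
7 [419.6 212.6] [-0.046 -0.308 -0.001]
8 [419.  204.8] [-0.071 -0.303 -0.   ]
9 [419.1 197. ] [-0.095 -0.297 -0.   ]
10 [419.9 189.3] [-0.119 -0.288 -0.   ]
11 [421.2 181.6] [-0.142 -0.277 -0.   ]
```

```bash
python3 -m inch '[[0,0,0,0.06,-0.31,0,1],[0,0,0,0.08,-0.3,0,1],[0,0,0,0.06,-0.31,0,1],[0,0,0,0.03,-0.31,0,1],[0,0,0,0,-0.31,0,1],[0,0,0,-0.02,-0.31,0,1],[0,0,0,-0.05,-0.31,0,1]]'
python3 -m inch '[[0,0,0,-0.07,-0.3,0,1],[0,0,0,-0.09,-0.24,0,1],[0,0,0,0,0,0,1]]'
python3 -m inch '[[0,0,0,-0.05,-0.12,0,1],[0,0,0,-0.05,-0.12,0,1],[0,0,0,0,0,0,1],[0,0,0,0,0,0,1]]'
python3 - <<'E'
from h import *
togo([420,189,97])
b=shot('top');cv2.imwrite('pics/c2.png',cv2.resize(b['pixels'][190:300,160:260,::-1],None,fx=5,fy=5,interpolation=cv2.INTER_CUBIC))
E
```

```text
clock: 6.65
eef_pos: [418.9, 212.6, 96.9]
tcp_rot: [3.14, 0.001, 2.843]
contact_force: [-3.0, 5.2, 7.4]
opening: 0.152
grasp_force: 25.7
clock: 6.9
eef_pos: [419.0, 197.5, 96.8]
tcp_rot: [3.141, 0.001, 2.842]
contact_force: [-3.0, 0.6, 7.8]
opening: 0.152
grasp_force: 25.7
clock: 7.23
eef_pos: [419.9, 191.9, 96.8]
tcp_rot: [3.14, 0.001, 2.842]
contact_force: [-1.7, 1.5, 6.2]
opening: 0.151
grasp_force: 25.6
shift units [-0.038 -0.109 -0.01 ] at [419.9 191.9  96.8] [3.140e+00 1.000e-03 2.842e+00] F [-1.7  1.5  6.2] op 0.15 t 7.2333
```

Continue in small steps until the force rises at the stop.

```bash
for i in 1 2 3 4; do python3 -m inch '[[0,0,0,-0.05,-0.1,0,1],[0,0,0,0,0,0,1]]' | egrep 'eef|contact'; done
```

```text
eef_pos: [420.0, 191.6, 96.8]
contact_force: [-8.6, 23.8, 3.2]
eef_pos: [420.0, 191.2, 96.8]
contact_force: [-14.9, 43.6, -0.1]
eef_pos: [420.1, 190.9, 96.9]
contact_force: [-20.8, 64.8, -2.3]
eef_pos: [420.2, 190.5, 96.9]
contact_force: [-27.4, 84.6, -5.7]
```

At the stop (the first row already showed it). Relieving the push now, then opening.

```bash
python3 -m inch '[[0,0,0,0.2,0.4,0,1],[0,0,0,0,0,0,1]]' | egrep 'eef|contact'
python3 -m inch '[[0,0,0,0,0,0,0.4],[0,0,0,0,0,0,0.4],[0,0,0,0,0,0,0.4],[0,0,0,0,0,0,0.4]]' | egrep 'eef|contact|open'
python3 -m inch '[[0,0,0,0,0,-0.9,0.4],[0,0,0,0,0,-0.9,0.4],[0,0,0,0,0,-0.9,0.4],[0,0,0,0,0,-0.9,0.4],[0,0,0,0,0,-0.9,0.4],[0,0,0,0,0,-0.9,0.4],[0,0,0,0,0,-0.9,0.4],[0,0,0,0,0,0,0.4]]' | egrep 'eef|contact'
python3 - <<'E'
from h import *
w=shot('wrist','w3.png');b=shot('top')
m=cv2.inRange(hsv(w),(0,140,80),(8,255,255))>0
P=pts(w,m);T=P[P[:,2]>96];print('cap',len(T),T.mean(0)); p=T.mean(0)[:2]-[514,202];print(np.degrees(np.arctan2(p[1],p[0])))
togo([570,-300,200],[np.pi,0,np.pi/2])
E
```

```text
eef_pos: [419.6, 194.0, 96.8]
contact_force: [-1.0, -0.2, 8.5]
eef_pos: [419.4, 191.2, 95.9]
contact_force: [0.3, 0.4, -0.8]
opening: 0.598
eef_pos: [421.4, 191.9, 257.3]
contact_force: [1.9, 1.1, -0.4]
cap 148 [419.5491651  193.04879364 102.35004557]
-174.58618738174508
shift units [-11.539 -17.005   2.148] turn units [6.000e-04 1.000e-04 4.047e-01] at [419.7 191.3 253.8] [3.140e+00 1.000e-03 2.842e+00] F [ 0.3  0.1 -0.9] op 0.6 t 9.2167
```

View pics/w3.png

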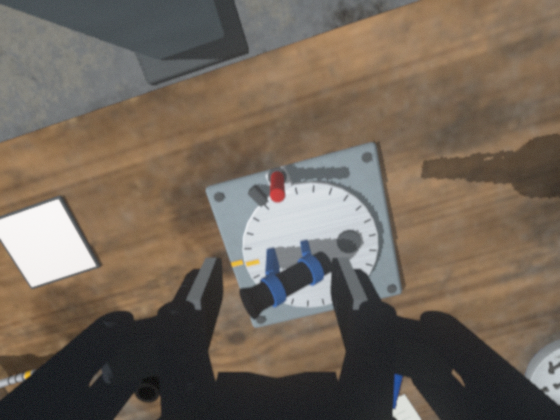

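The picture shows the yellow line (253,262) about at the pointer (238,264), but the post is ~2 mm short of where it stopped, because I drew it back while gripping. I'll push it home again with loose fingers and leave.

```bash
python3 -m inch '[[0,0,0,0,0,0.9,0.4],[0,0,0,0,0,0.9,0.4],[0,0,0,0,0,0.9,0.4],[0,0,0,0,0,0.9,0.4],[0,0,0,0,0,0.9,0.4],[0,0,0,0,0,0.9,0.4],[0,0,0,0,0,0.8,0.65],[0,0,0,0,0,0,0.65]]' | egrep 'eef|contact'
python3 -m inch '[[0,0,0,0,0,0,0.65],[0,0,0,0,0,0,0.65],[0,0,0,0,0,0,0.65]]' | egrep 'eef|contact|open'
python3 -m inch '[[0,0,0,-0.03,-0.15,0,0.65],[0,0,0,0,0,0,0.65]]' | egrep 'eef|contact'
python3 -m inch '[[0,0,0,-0.03,-0.08,0,0.65],[0,0,0,0,0,0,0.65]]' | egrep 'eef|contact'
```

```text
eef_pos: [416.2, 189.8, 94.1]
contact_force: [-0.5, -0.6, -0.0]
eef_pos: [419.9, 191.7, 99.2]
contact_force: [0.1, 0.3, 1.1]
opening: 0.353
eef_pos: [419.2, 187.4, 99.1]
contact_force: [0.1, -0.6, -0.1]
eef_pos: [419.3, 185.4, 98.8]
contact_force: [0.6, -0.4, -0.6]
```

```bash
python3 -m inch '[[0,0,0,-0.01,-0.06,0,0.65],[0,0,0,0,0,0,0.65]]' | egrep 'eef|contact'
python3 -m inch '[[0,0,0,-0.01,-0.05,0,0.65],[0,0,0,0,0,0,0.65]]' | egrep 'eef|contact'
```

```text
eef_pos: [419.3, 184.1, 98.6]
contact_force: [1.0, 1.0, 1.2]
eef_pos: [419.3, 183.6, 98.6]
contact_force: [-1.0, 7.1, 0.1]
```

```bash
python3 -m inch '[[0,0,0,-0.01,-0.05,0,0.65],[0,0,0,0,0,0,0.65]]' | egrep 'eef|contact'
```

```text
eef_pos: [419.3, 183.4, 98.6]
contact_force: [-1.3, 15.3, -2.0]
```

```bash
python3 -m inch '[[0,0,0,0,0.2,0,0.65],[0,0,0,0,0,0,0.65],[0,0,0,0,0,-0.9,0.65],[0,0,0,0,0,-0.9,0.65],[0,0,0,0,0,-0.9,0.65],[0,0,0,0,0,-0.9,0.65],[0,0,0,0,0,-0.9,0.65],[0,0,0,0,0,-0.9,0.65]]' | egrep 'eef|contact'
python3 - <<'E'
from h import *
w=shot('wrist')
m=cv2.inRange(hsv(w),(0,140,80),(8,255,255))>0
P=pts(w,m);T=P[P[:,2]>96];print('cap',len(T),T.mean(0))
E
python3 -m inch '[[0,0,0,-0.68,-0.99,0,0.3],[0,0,0,-0.68,-0.99,0,0.3],[0,0,0,-0.68,-0.99,0,0.3],[0,0,0,-0.68,-0.99,0,0.3],[0,0,0,-0.68,-0.99,0,0.3],[0,0,0,-0.68,-0.99,0,0.3],[0,0,0,-0.68,-0.99,0,0.3],[0,0,0,-0.68,-0.99,0,0.3]]' | egrep 'eef|contact'
python3 -m inch '[[0,0,0,-0.68,-0.99,0,0.3],[0,0,0,-0.68,-0.99,0,0.3],[0,0,0,-0.68,-0.99,0,0.3],[0,0,0,-0.68,-0.99,0,0.3],[0,0,0,-0.68,-0.99,0,0.3],[0,0,0,-0.68,-0.99,0,0.3],[0,0,0,-0.68,-0.99,0,0.3],[0,0,0,-0.68,-0.99,0,0.3]]' | egrep 'eef|contact'
python3 -m inch '[[0,0,0.037,0,0,0,0.3],[0,0,0.037,0,0,0,0.3],[0,0,0.037,0,0,0,0.3],[0,0,0.037,0,0,0,0.3],[0,0,0.037,0,0,0,0.3],[0,0,0.037,0,0,0,0.3],[0,0,0.037,0,0,0,0.3],[0,0,0.037,0,0,0,0.3]]' | egrep 'eef|contact'
python3 -m inch '[[0,0,0.037,0,0,0,0.3],[0,0,0.037,0,0,0,0.3],[0,0,0.037,0,0,0,0.3],[0,0,0,0,0,0,0.3]]' | egrep 'eef|contact'
python3 - <<'E'
from h import *
w=shot('wrist','w4.png')
m=cv2.inRange(hsv(w),(9,170,150),(18,255,255))>0
P=pts(w,m);P=P[P[:,2]>40];print(len(P),np.median(P,0).round(1),np.percentile(P,[2,98],axis=0).round(1))
v,u=np.nonzero(m);print(cv2.minAreaRect(np.stack([u,v],1).astype(np.float32)))
c=np.cov(P[:,:2].T);e=np.linalg.eigh(c)[1][:,1];print('axis ang deg',np.degrees(np.arctan2(e[1],e[0])))
togo([570,-300,50],[np.pi,0,np.pi/2])
E
```

```text
eef_pos: [419.6, 185.7, 234.2]
contact_force: [-0.2, 0.6, -0.8]
cap 179 [420.3611835  190.81166703 102.5817893 ]
eef_pos: [491.5, -44.8, 232.9]
contact_force: [1.5, 0.5, 1.1]
eef_pos: [563.1, -273.9, 232.7]
contact_force: [-0.1, 1.4, 0.6]
eef_pos: [562.9, -272.4, 232.6]
contact_force: [0.5, 0.2, -0.3]
eef_pos: [562.9, -272.3, 232.7]
contact_force: [-0.0, -0.3, -0.3]
1059 [ 569.9 -297.8   56. ] [[ 563.2 -335.8   54.3]
 [ 576.6 -262.4   57.3]]
((283.906982421875, 216.58050537109375), (77.25057983398438, 14.60458755493164), 87.79740142822266)
axis ang deg 91.72637302435629
shift units [-1.106  0.295  7.31 ] turn units [-0.0004 -0.0001 -0.0015] at [ 563.  -272.3  232.8] [-3.14  -0.     1.566] F [-0.6 -0.3  0.7] op 0.7 t 14.0667
```

View pics/w4.png

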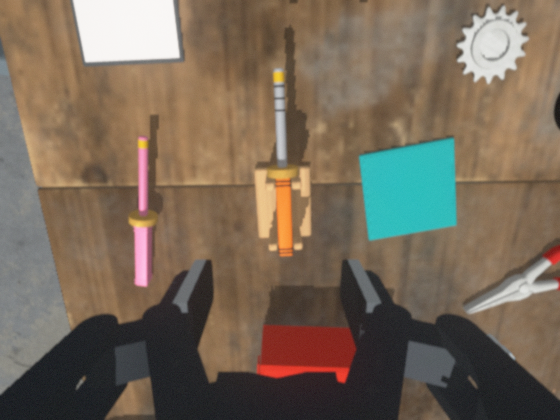

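Wrist view: the orange gauge in the wooden cradle (285,215), tip up-image at (279,75). The pink decoy is at (143,210), the turquoise tile at (410,190) and the cog at (493,43). The choice is right; grip centre is about (570,-299), axis at 91.7°.

```bash
python3 -m inch '[[0,0,-0.011,-0.54,0.14,0.4,0.3],[0,0,0,-0.54,0.14,0.8,0.3],[0,0,0,0,0,0.9,0.3],[0,0,0,0,0,0.9,0.3],[0,0,0,0,0,0.9,0.3],[0,0,0,0,0,0,0.3]]' 60 | egrep 'eef|rot|contact'
python3 - <<'E'
from h import *
w=shot('wrist')
m=cv2.inRange(hsv(w),(9,170,150),(18,255,255))>0
P=pts(w,m);P=P[P[:,2]>40];print(len(P),np.median(P,0).round(1),np.percentile(P,[2,98],axis=0).round(1))
c=np.cov(P[:,:2].T);e=np.linalg.eigh(c)[1][:,1];print('axis ang deg',np.degrees(np.arctan2(e[1],e[0])))
togo([570,-299,50],[np.pi,0,1.6])
E
```

```text
eef_pos: [568.0, -298.0, 131.1]
tcp_rot: [-3.135, -0.004, 1.603]
contact_force: [-0.8, 1.1, -1.5]
2303 [ 569.8 -296.4   56. ] [[ 563.  -334.7   54.1]
 [ 576.6 -261.8   57.2]]
axis ang deg 91.66370479020284
shift units [-0.031  0.056  3.337] turn units [-0.0015 -0.0008  0.0006] at [ 569.  -298.5  133.4] [-3.137e+00 -2.000e-03  1.602e+00] F [-0.1  0.3  0.6] op 0.7 t 14.6167
```

```bash
python3 -m inch '[[0,0,0,0,0.04,0.8,0.3],[0,0,0,0,0,0.8,0.3],[0,0,0,0,0,0.8,0.3],[0,0,0,0,0,0.6,0.3],[0,0,0,0,0,0.3,0.3],[0,0,0,0,0,0,0.3]]' 60 | egrep 'eef|rot|contact'
python3 -m inch '[[0,0,0,0,0,0,1],[0,0,0,0,0,0,1],[0,0,0,0,0,0,1],[0,0,0,0,0,0,1],[0,0,0,0,0,0,1],[0,0,0,0,0,0,1]]' 60
```

```text
eef_pos: [571.5, -299.0, 52.9]
tcp_rot: [-3.14, -0.001, 1.6]
contact_force: [-1.2, 0.1, -0.1]
clock: 15.62
eef_pos: [570.6, -299.5, 54.7]
tcp_rot: [-3.14, 0.0, 1.599]
contact_force: [-8.4, -1.0, 11.4]
opening: 0.149
grasp_force: 59.6
```

```bash
python3 -m inch '[[0,0,0,0,0,-0.3,1],[0,0,0,0,0,-0.6,1],[0,0,0,0,0,-0.9,1],[0,0,0,0,0,-0.9,1],[0,0,0,0,0,-0.9,1],[0,0,0,0,0,-0.9,1],[0,0,0,0,0,-0.9,1],[0,0,0,0,0,-0.9,1]]' | egrep 'eef|rot|contact|open'
python3 -m inch '[[0,0,0,0.8,-0.22,0,1],[0,0,0,0.96,-0.22,0,1],[0,0,0,0.96,-0.22,0,1],[0,0,0,0.96,-0.22,0,1],[0,0,0,0.96,-0.22,0,1],[0,0,0,0.96,-0.22,0,1],[0,0,0,0.96,-0.22,0,1],[0,0,0,0.96,-0.22,0,1]]' | egrep 'eef|rot|contact|open'
python3 -m inch '[[0,0,0,0.96,-0.22,0,1],[0,0,0,0.4,-0.22,0,1],[0,-0.0334,0,0,0,0,1],[0,-0.0334,0,0,0,0,1],[0,-0.0334,0,0,0,0,1],[0,-0.0334,0,0,0,0,1],[0,-0.0334,0,0,0,0,1],[0,0,0,0,0,0,1]]' | egrep 'eef|rot|contact|open'
python3 -m inch '[[0,0,0,0,0,0,1]]' | egrep 'eef|rot|contact|open'
python3 - <<'E'
from h import *
w=shot('wrist','w5.png');print(w['T'].round(3).tolist());togo([514,-41,210])
b=shot('top');a=shot('scene')
c=np.hstack([cv2.resize(b['pixels'][200:290,160:320,::-1],(400,225),interpolation=cv2.INTER_CUBIC),cv2.resize(a['pixels'][200:360,180:360,::-1],(400,355),interpolation=cv2.INTER_CUBIC)[:225]]);cv2.imwrite('pics/c5.png',c)
E
```

```text
eef_pos: [571.8, -299.1, 212.8]
tcp_rot: [3.141, 0.0, 1.599]
contact_force: [0.8, -0.5, -1.7]
opening: 0.15
eef_pos: [522.3, -111.3, 211.6]
tcp_rot: [3.14, 0.0, 1.599]
contact_force: [1.0, 1.1, -0.3]
opening: 0.148
eef_pos: [510.5, -77.3, 210.3]
tcp_rot: [-3.141, 0.53, 1.602]
contact_force: [-0.1, 0.9, -2.1]
opening: 0.149
eef_pos: [510.6, -77.6, 210.5]
tcp_rot: [-3.14, 0.523, 1.602]
contact_force: [0.1, -1.1, -1.2]
opening: 0.149
[[1.0, 0.022, 0.022, 507.114], [0.031, -0.674, -0.738, 49.426], [-0.002, 0.738, -0.674, 276.471], [0.0, 0.0, 0.0, 1.0]]
shift units [ 1.304  0.174 -0.713] at [510.7 -78.2 210.8] [-3.141  0.522  1.6  ] F [-0.4  0.4 -0.8] op 0.15 t 17.75
```

View pics/w5.png

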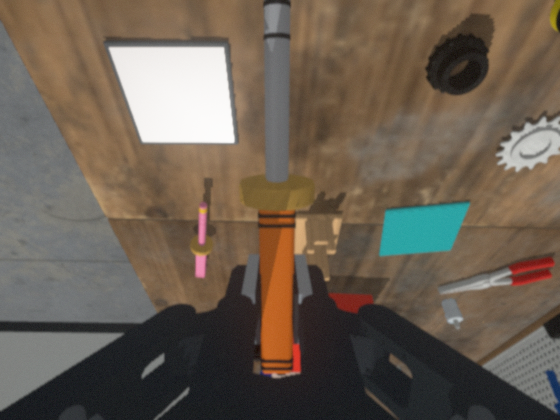

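The wrist view shows the gauge held straight: collar at (277,190), rod along column 277. The tube is out of its view. I'll go above and beside the fixture for a close look at the tube.

```bash
python3 -m inch '[[0,0.0334,0,0,0,0,1],[0,0.0334,0,0,0,0,1],[0,0.0334,0,0,0,0,1],[0,0.0334,0,0,0,0,1],[0,0.0334,0,0,0,-0.5,1],[0,0,0,0,0,-0.7,1],[0,0,0,0,-0.3,-0.7,1],[0,0,0,0.5,-0.5,0,1]]' | egrep 'eef|rot|contact|open'
python3 -m inch '[[0,0,0,0.9,-0.5,0,1],[0,0,0,0.9,-0.5,0,1],[0,0,0,0.9,-0.5,0,1],[0,0,0,0.9,-0.5,0,1],[0,0,0,0.9,0,0,1],[0,0,0,0.9,0,0,1],[0,0,0,0.5,0,0,1],[0,0,0,0,0,0,1]]' | egrep 'eef|rot|contact|open'
python3 -m inch '[[0,0,0,0,0,0,1]]' | egrep 'eef|rot|contact|open'
python3 - <<'E'
from h import *
import pickle
w=shot('wrist','w6.png');b=shot('top');a=shot('scene');pickle.dump((w,b,a,pose()[0]),open('v6.pkl','wb'))
E
```

```text
eef_pos: [492.9, -68.7, 262.3]
tcp_rot: [3.134, 0.001, 1.595]
contact_force: [1.3, 0.1, -0.4]
opening: 0.149
eef_pos: [436.6, 81.6, 259.1]
tcp_rot: [3.139, -0.002, 1.599]
contact_force: [0.4, -0.6, -1.2]
opening: 0.149
eef_pos: [436.4, 80.1, 258.8]
tcp_rot: [3.14, -0.001, 1.599]
contact_force: [-0.2, 0.1, -2.5]
opening: 0.151
```

View pics/w6.png

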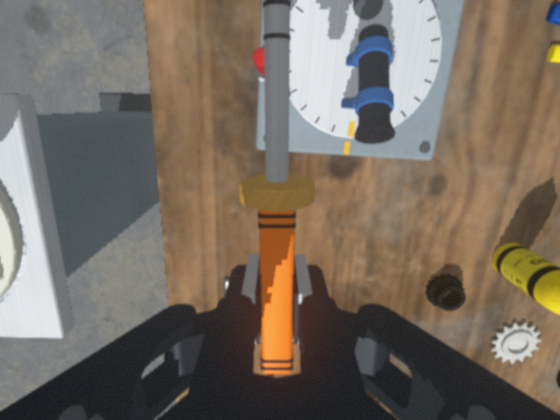

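Wrist view: the tube runs from (370,10) to its mouth at (376,130). The yellow line (350,130) is in line with the pointer (347,147), and the rod lies along column 277. Fitting the axes now.

```bash
cat > fit.py <<'E'
from h import *
def axis(f,mask,rad,v0,v1):
    out=[]
    for v in range(v0,v1):
        u=np.nonzero(mask[v])[0]
        if len(u)<5: continue
        uc=(u[0]+u[-1])/2; z=f['z_map'][v,int(round(uc))]
        if z<=0: continue
        d=np.array([(uc-f['cx'])/f['f'],(v-f['cy'])/f['f'],1]); p=d*z+d/np.linalg.norm(d)*rad
        out.append(np.r_[f['T'][:3,:3]@p+f['T'][:3,3],v,u[0],u[-1]])
    out=np.array(out); P=out[:,:3]; c=np.median(P,0)
    for _ in range(5):
        e=np.linalg.svd(P-P.mean(0))[2][0]; res=np.linalg.norm(np.cross(P-P.mean(0),e),axis=1); P=P[res<max(2*np.median(res),1)]
    return P.mean(0),e,out,np.median(res)
E
python3 - <<'E'
from fit import *
import pickle
w,b,a,q=pickle.load(open('v6.pkl','rb'))
H=hsv(w); k=np.zeros(H.shape[:2],bool); k[0:145,352:402]=True
blk=(H[:,:,2]<75)&k; 
c,e,o,rs=axis(w,blk,12.5,62,86); print('mid part',c.round(1),e.round(3),rs)
blu=(H[:,:,2]<140)&k; blu=blk|((H[:,:,0]>100)&(H[:,:,0]<125)&(H[:,:,1]>150)&k)
c,e,o,rs=axis(w,blk&(w['z_map']>0),12.5,28,118); 
print('tube',c.round(1),e.round(3),rs,'elev',np.degrees(np.arcsin(abs(e[2]))),'az',np.degrees(np.arctan2(-e[0],-e[1])))
for x in o[::6]: print(x.round(1))
P=pts(w,blk); P=P[P[:,2]>60]; print('black extents',np.percentile(P,[1,50,99],axis=0).round(1))
for v in range(100,146,4):
    u=np.nonzero(blk[v])[0]; print(v,u.min() if len(u) else '',u.max() if len(u) else '',w['z_map'][v,[368,376,384]].round(0))
k[:]=False;k[10:172,262:292]=True
rod=k&(w['z_map']<200)&(w['z_map']>0)
c,e,o,rs=axis(w,rod,4.5,12,172);print('rod',c.round(1),e.round(4),rs,'TCP',q.round(1))
for x in o[::30]: print(x.round(1))
k[:]=False;k[170:215,235:320]=True
P=pts(w,k&(w['z_map']<190)&(w['z_map']>0));print('collar',np.percentile(P,[1,50,99],axis=0).round(1))
E
```

```text
mid part [514.6 182.9  84.6] [-0.051 -0.844  0.533] 0.3916719728316279
tube [514.8 183.9  84.1] [-0.035 -0.874  0.485] 0.5795354698325931 elev 29.038791759839764 az 2.3266054242142986
[517.4 221.1  63.2  28.  366.  384. ]
[515.6 216.   65.5  34.  360.  386. ]
[516.4 198.2  76.2  55.  365.  385. ]
[514.6 193.3  78.6  61.  360.  386. ]
[515.  188.4  80.8  67.  360.  387. ]
[514.6 183.5  84.2  73.  360.  387. ]
[514.1 177.8  88.5  80.  360.  387. ]
[513.4 172.9  92.9  86.  360.  387. ]
[514.  155.8 100.6 108.  361.  388. ]
[513.2 151.2 102.6 114.  359.  388. ]
black extents [[499.9 130.1  71.5]
 [512.  158.7  99.5]
 [525.1 219.6 122.7]]
100   [258. 256. 256.]
104 370 383 [258. 257. 258.]
108 361 388 [259. 257. 259.]
112 360 388 [258. 255. 257.]
116 360 388 [257. 254. 256.]
120 360 388 [256. 252. 253.]
124 360 389 [252. 250. 250.]
128 358 391 [253. 252. 252.]
132 357 393 [275. 275. 269.]
136 356 392 [275. 275. 269.]
140 360 384 [275. 275. 272.]
144   [362. 363. 365.]
rod [434.5 160.8 252.2] [ 0.0288 -0.9996  0.0053] 0.3581275060054555 TCP [436.3  79.5 258.5]
[433.7 187.  251.5  12.  264.  289. ]
[434.  177.5 252.3  42.  264.  289. ]
[434.3 167.9 251.3  72.  264.  289. ]
[434.5 157.6 251.3 102.  265.  288. ]
[434.9 146.8 251.4 132.  265.  288. ]
[435.2 135.2 252.5 163.  265.  288. ]
collar [[421.5 117.1 243.2]
 [435.5 126.7 262.1]
 [449.5 132.8 267.7]]
```

```bash
python3 -m inch '[[0,0,0.009,-0.7,0.7,0,1],[0,0,0.009,-0.7,0.7,0,1],[0,0,0,-0.7,0.7,0,1],[0,0,0,-0.7,0.7,0,1],[0,-0.0334,0,-0.7,0,0,1],[0,-0.0334,0,0,0,0,1],[0,-0.0334,0,0,0,0,1],[0,-0.0334,0,0,0,0,1]]' | egrep 'eef|rot|contact|open'
python3 -m inch '[[0,-0.0334,0,0,0,0,1],[0,0,0,0,0,0,1],[0,0,0,0,0,0,1]]' | egrep 'eef|rot|contact|open'
cat > ins.py <<'E'
from h import *
M=np.array([512.5,132,111]); rpy=[np.pi,.5236,1.543]
R=Ro.from_euler('xyz',rpy); d=R.apply([1,0,0]); tz=R.apply([0,0,1])
def tcp(gap): # gap: distance collar face to mouth
    return M-d*(gap+52)-6.5*tz
E
python3 -c "
from ins import *
togo(tcp(110),rpy);togo(tcp(0),rpy)"
```

```text
eef_pos: [505.7, -9.1, 259.1]
tcp_rot: [3.139, 0.424, 1.538]
contact_force: [-0.6, -0.2, -2.2]
opening: 0.152
eef_pos: [504.9, -7.0, 257.4]
tcp_rot: [-3.139, 0.523, 1.545]
contact_force: [0.0, -0.6, -1.5]
opening: 0.146
shift units [1.268 0.156 2.026] turn units [-0.0005 -0.0002  0.0005] at [504.9  -7.  257.4] [-3.139  0.523  1.545] F [ 0.  -0.6 -1.5] op 0.15 t 20.3333
shift units [5.668 0.164 2.029] turn units [-0.0005 -0.0002  0.0005] at [504.9  -7.  257.4] [-3.139  0.523  1.545] F [ 0.  -0.6 -1.5] op 0.15 t 20.3333
```

```bash
python3 -m inch '[[0,0,0,0,0.16,0.7,1],[0,0,0,0,0,0.7,1],[0,0,0,0,0,0.6,1],[0,0,0,0.6,0,0,1],[0,0,0,0.6,0,0,1],[0,0,0,0,0,0,1],[0,0,0,0,0,0,1]]' | egrep 'eef|rot|contact|open'
python3 - <<'E'
from ins import *
togo(tcp(110),rpy)
b=shot('top');a=shot('scene')
tip=tcp(110)+d*137+6.5*tz
def proj(f,p):
    c=f['T'][:3,:3].T@(p-f['T'][:3,3]); return (f['f']*c[:2]/c[2]+[f['cx'],f['cy']])
ims=[]
for f,n in((a,'s'),(b,'t')):
    print(n,'M',proj(f,M).round(1),'tip',proj(f,tip).round(1),'tail',proj(f,M+85*d).round(1))
    u,v=proj(f,M).astype(int); u0,v0=max(u-45,0),max(v-40,0)
    ims.append(cv2.resize(f['pixels'][v0:v0+90,u0:u0+90,::-1],(400,400),interpolation=cv2.INTER_CUBIC)); print('crop',u0,v0,'x',400/90)
cv2.imwrite('pics/c7.png',np.hstack(ims))
E
```

```text
eef_pos: [509.4, -6.6, 200.0]
tcp_rot: [-3.142, 0.523, 1.542]
contact_force: [-0.7, -0.1, -0.8]
opening: 0.149
shift units [ 0.103 -0.028  0.052] turn units [-0.0001 -0.0001 -0.0002] at [509.4  -6.6 200. ] [-3.142  0.523  1.542] F [-0.7 -0.1 -0.8] op 0.15 t 20.9167
s M [262.4 259.5] tip [268.8 250.6] tail [240.4 290.3]
crop 217 219 x 4.444444444444445
t M [226.5 241.5] tip [233.7 241.5] tail [203.1 241.6]
crop 181 201 x 4.444444444444445
```

View pics/c7.png

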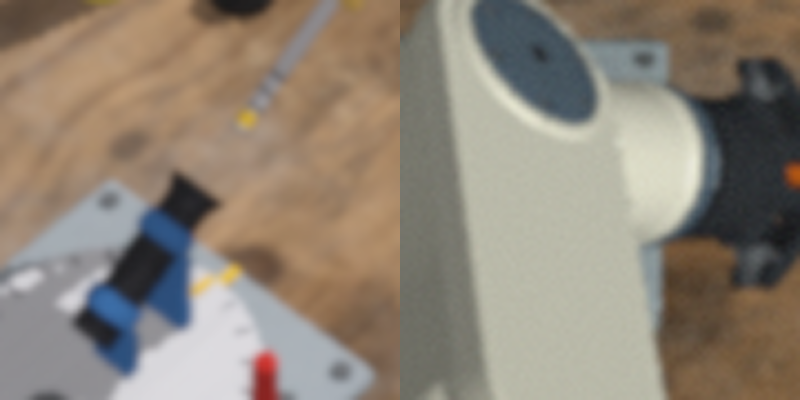

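Scene crop: the mouth centre is at (198,188) and the rod tip at (244,122). The rod and tube lines are collinear within ~1 mm, with the tip ~30–40 mm off the mouth. The top view is hidden by the arm. Inserting gently while watching the force.

```bash
python3 -m inch '[[0,0,0,0.4,-0.03,0.05,1],[0,0,0,0.4,0,0,1],[0,0,0,0.4,0,0,1],[0,0,0,0,0,0,1]]' | egrep 'eef|contact|torque'
python3 -m inch '[[0,0,0,0.4,0,0,1],[0,0,0,0,0,0,1]]' | egrep 'eef|contact'
python3 -c "
from ins import *
togo(tcp(0),rpy)"
```

```text
eef_pos: [508.9, 20.3, 182.6]
contact_force: [-0.4, -0.1, -0.7]
eef_pos: [509.2, 28.6, 177.9]
contact_force: [0.4, 1.2, -0.9]
shift units [ 2.842  0.017 -0.012] turn units [-0.0002  0.0002  0.0001] at [509.2  28.6 177.9] [-3.141  0.524  1.543] F [ 0.4  1.2 -0.9] op 0.15 t 21.5167
```

```bash
python3 -m inch '[[0,0,0,0.3,0,0,1],[0,0,0,0,0,0,1]]' | egrep 'eef|contact'
python3 -m inch '[[0,0,0,0.3,0,0,1],[0,0,0,0,0,0,1]]' | egrep 'eef|contact'
python3 -c "
from h import *
a=shot('scene');cv2.imwrite('pics/c8.png',cv2.resize(a['pixels'][200:320,200:360,::-1],None,fx=4,fy=4,interpolation=cv2.INTER_CUBIC))"
```

```text
eef_pos: [509.5, 34.7, 174.5]
contact_force: [0.3, 0.9, -1.1]
eef_pos: [509.6, 41.0, 170.8]
contact_force: [-0.7, 0.1, -1.0]
```

View pics/c8.png

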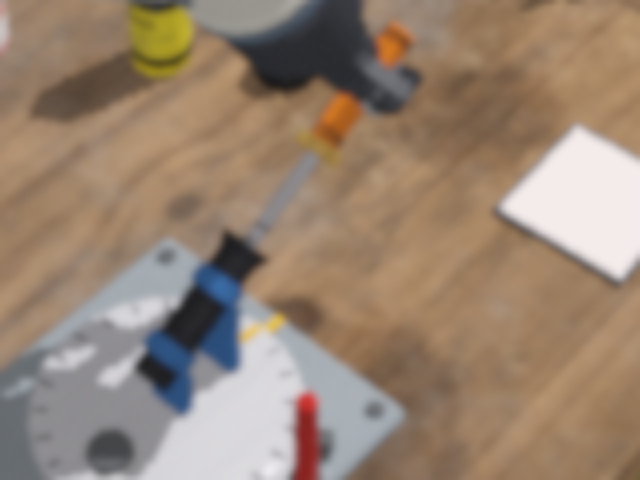

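The rod (bands at (258,232)) is entering the mouth at (245,245), in line and without force. The collar at (318,152) is still ~60 mm away. Continuing.

```bash
python3 -m inch '[[0,0,0,0.3,0,0,1],[0,0,0,0.3,0,0,1],[0,0,0,0,0,0,1]]' | egrep 'eef|contact'
python3 -m inch '[[0,0,0,0.3,0,0,1],[0,0,0,0.3,0,0,1],[0,0,0,0,0,0,1]]' | egrep 'eef|contact'
python3 -m inch '[[0,0,0,0.3,0,0,1],[0,0,0,0,0,0,1],[0,0,0,0,0,0,1]]' | egrep 'eef|contact'
python3 -c "
from ins import *
togo(tcp(0),rpy)"
```

```text
eef_pos: [510.0, 54.3, 163.1]
contact_force: [-0.1, 0.1, -2.7]
eef_pos: [510.4, 67.4, 155.5]
contact_force: [0.1, 0.1, -0.8]
eef_pos: [510.6, 73.0, 152.3]
contact_force: [0.5, -0.4, -1.8]
shift units [ 0.791  0.012 -0.011] turn units [-0.0002  0.0004 -0.0001] at [510.6  73.  152.3] [-3.141  0.525  1.543] F [ 0.5 -0.4 -1.8] op 0.15 t 22.65
```

```bash
python3 -m inch '[[0,0,0,0.2,0,0,1],[0,0,0,0.2,0,0,1],[0,0,0,0,0,0,1]]' | egrep 'eef|contact'
python3 -m inch '[[0,0,0,0.12,0,0,1],[0,0,0,0,0,0,1]]' | egrep 'eef|contact'
python3 -m inch '[[0,0,0,0.08,0,0,1],[0,0,0,0,0,0,1]]' | egrep 'eef|contact'
```

```text
eef_pos: [510.9, 82.0, 147.1]
contact_force: [-0.9, 0.4, -1.9]
eef_pos: [510.9, 84.3, 145.8]
contact_force: [0.7, 0.7, -1.1]
eef_pos: [511.0, 85.9, 144.9]
contact_force: [0.4, -0.4, -1.4]
```

```bash
python3 -m inch '[[0,0,0,0.06,0,0,1],[0,0,0,0,0,0,1]]' | egrep 'eef|contact'
python3 -c "
from ins import *
togo(tcp(0),rpy)
a=shot('scene');cv2.imwrite('pics/c9.png',cv2.resize(a['pixels'][200:320,200:360,::-1],None,fx=4,fy=4,interpolation=cv2.INTER_CUBIC))"
```

```text
eef_pos: [511.0, 87.1, 144.2]
contact_force: [-0.4, -0.2, -0.8]
shift units [ 0.138  0.008 -0.008] turn units [-0.0001  0.0003 -0.0003] at [511.   87.1 144.2] [3.141 0.525 1.542] F [-0.4 -0.2 -0.8] op 0.15 t 23.4
```

View pics/c9.png

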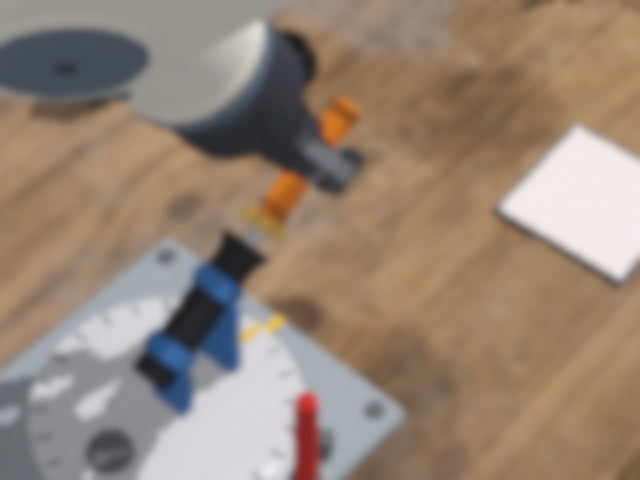

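The collar (262,220) still stands ~12 mm off the mouth (243,246). Small steps now.

```bash
for i in 1 2 3; do python3 -m inch '[[0,0,0,0.08,0,0,1],[0,0,0,0,0,0,1]]' | egrep 'eef|contact'; done
```

```text
eef_pos: [511.1, 88.9, 143.1]
contact_force: [-0.2, 1.0, -1.5]
eef_pos: [511.1, 90.7, 142.1]
contact_force: [0.0, 0.5, -0.7]
eef_pos: [511.2, 92.4, 141.1]
contact_force: [0.3, -0.3, -0.7]
```

```bash
python3 -m inch '[[0,0,0,0.08,0,0,1],[0,0,0,0,0,0,1]]' | egrep 'eef|contact'; python3 -m inch '[[0,0,0,0.06,0,0,1],[0,0,0,0,0,0,1]]' | egrep 'eef|contact'
```

```text
eef_pos: [511.2, 94.2, 140.1]
contact_force: [-0.1, -0.2, -1.9]
eef_pos: [511.3, 95.4, 139.4]
contact_force: [-0.5, 0.3, -1.7]
```

```bash
for i in 1 2; do python3 -m inch '[[0,0,0,0.05,0,0,1],[0,0,0,0,0,0,1]]' | egrep 'eef|contact'; done
```

```text
eef_pos: [511.2, 95.9, 139.0]
contact_force: [0.0, -2.9, 1.2]
eef_pos: [511.2, 96.0, 139.0]
contact_force: [0.2, -9.1, 5.5]
```

```bash
for i in 1 2; do python3 -m inch '[[0,0,0,0.04,0,0,1],[0,0,0,0,0,0,1]]' | egrep 'eef|contact'; done
```

```text
eef_pos: [511.2, 96.1, 139.0]
contact_force: [0.2, -11.8, 9.2]
eef_pos: [511.2, 96.1, 138.9]
contact_force: [-0.6, -16.0, 13.3]
```

Seated: the force rose to ~20 N along the axis with no further travel. Drawing out, then levelling.

```bash
python3 -m inch '[[0,0,0,-0.2,0,0,1],[0,0,0,-0.4,0,0,1],[0,0,0,-0.6,0,0,1],[0,0,0,-0.7,0,0,1],[0,0,0,-0.7,0,0,1],[0,0,0,-0.7,0,0,1],[0,0,0,-0.7,0,0,1],[0,0,0,-0.7,0,0,1]]' | egrep 'eef|contact|open'
python3 -m inch '[[0,0,0,-0.8,0,0,1],[0,0.0334,0,-0.8,0,0,1],[0,0.0334,0,-0.5,0,0,1],[0,0.0334,0,0,0,0,1],[0,0.0334,0,0,0,0,1],[0,0.0334,0,0,0,0,1],[0,0,0,0,0,0,1],[0,0,0,0,0,0,1]]' | egrep 'eef|contact|rot|open'
python3 -c "
from h import *
togo([424,-239,140],[np.pi,0,1.543])"
```

```text
eef_pos: [508.2, -4.5, 197.3]
contact_force: [-0.5, -0.0, -1.0]
opening: 0.15
eef_pos: [506.5, -51.0, 221.9]
tcp_rot: [3.141, 0.002, 1.538]
contact_force: [-1.0, -0.3, -1.0]
opening: 0.148
shift units [-7.615 -3.055  3.292] turn units [ 0.0002  0.0008 -0.0016] at [506.5 -51.  221.9] [3.141e+00 2.000e-03 1.538e+00] F [-1.  -0.3 -1. ] op 0.15 t 26.2833
```

```bash
python3 -m inch '[[0,0,0,-0.8,-0.3,0,1],[0,0,0,-0.95,-0.38,0.2,1],[0,0,0,-0.95,-0.38,0.4,1],[0,0,0,-0.95,-0.38,0.4,1],[0,0,0,-0.95,-0.38,0.4,1],[0,0,0,-0.95,-0.38,0.4,1],[0,0,0,-0.95,-0.38,0.4,1],[0,0,0,-0.95,-0.38,0.4,1]]' | egrep 'eef|contact|open'
python3 -m inch '[[0,0,0,-0.16,0,0.4,1],[0,0,0,0,0,0.3,1],[0,0,0,0,0,0,1],[0,0,0,0,0,0,1],[0,0,0,0,0,0,1]]' | egrep 'eef|contact|rot|open'
python3 - <<'E'
from fit import *
import pickle
a=shot('scene');b=shot('top');w=shot('wrist');pickle.dump((a,b,w),open('v10.pkl','wb'))
togo([424,-239,140],[np.pi,0,1.543])
ims=[]
for f,(u0,v0,u1,v1) in((a,(310,150,430,290)),(b,(270,215,410,315))):
    ims.append(cv2.resize(f['pixels'][v0:v1,u0:u1,::-1],None,fx=2.8,fy=2.8,interpolation=cv2.INTER_CUBIC)[:280])
cv2.imwrite('pics/c10.png',np.hstack(ims))
q=pose()[0]
for f in(a,b):
    H=hsv(f); m=cv2.inRange(H,(20,120,110),(34,255,255))>0
    P=pts(f,m); v,u=np.nonzero(m&(f['z_map']>0)); s=(np.abs(P[:,0]-q[0])<40)&(P[:,1]>q[1]+70)&(P[:,1]<q[1]+170)
    print(s.sum(),P[s].mean(0).round(1) if s.any() else '',P[s].max(0).round(1) if s.any() else '', (u[s].mean(),v[s].mean()) if s.any() else '')
E
```

```text
eef_pos: [427.0, -233.1, 155.8]
contact_force: [0.4, -1.0, -0.8]
opening: 0.152
eef_pos: [428.3, -235.7, 139.0]
tcp_rot: [3.142, 0.0, 1.544]
contact_force: [-0.0, -0.4, -1.0]
opening: 0.151
shift units [-0.12  -0.168 -0.031] turn units [0.0002 0.0002 0.0001] at [ 428.3 -236.1  139.2] [3.141e+00 1.000e-03 1.543e+00] F [-0.5 -1.1 -1.8] op 0.15 t 27.5167
5 [ 429.  -109.8  136.2] [ 430.6 -108.2  138.3] (np.float64(353.6), np.float64(211.8))
2 [ 434.2 -108.4  139.4] [ 434.3 -106.7  142.8] (np.float64(313.5), np.float64(269.0))
```

View pics/c10.png

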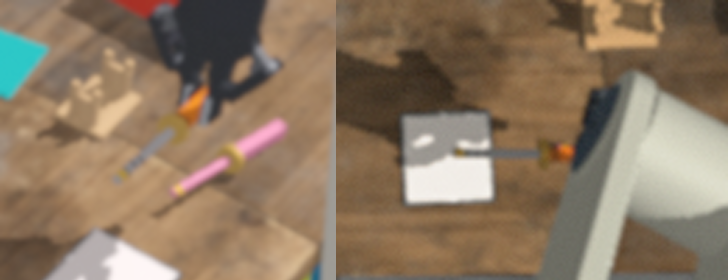

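The crops show the tip (left (118,180), right (458,152)) over the tile, ~9 mm too far in x and still high. I'll correct and lower it to ~90 mm above the tile.

```bash
python3 -m inch '[[0,0,0,0.02,-0.18,0.3,1],[0,0,0,0,-0.18,0.5,1],[0,0,0,0,0,0.4,1],[0,0,0,0,0,0.3,1],[0,0,0,0,0,0,1],[0,0,0,0,0,0,1],[0,0,0,0,0,0,1],[0,0,0,0,0,0,1]]' | egrep 'eef|contact|rot|open'
python3 - <<'E'
from fit import *
a=shot('scene','s11.png');b=shot('top');w=shot('wrist','w11.png');q=pose()[0]
k=np.zeros((420,560),bool);k[10:172,255:300]=True
c,e,o,rs=axis(w,k&(w['z_map']<200)&(w['z_map']>0),4.5,12,172); e=e*np.sign(e[1]);print('rod',c.round(1),e.round(4),rs,'tip@130',(c+e*(q[1]+130-c[1])/e[1]).round(1))
for f in(a,b):
    H=hsv(f); m=cv2.inRange(H,(20,120,110),(34,255,255))>0
    P=pts(f,m); v,u=np.nonzero(m&(f['z_map']>0)); s=(np.abs(P[:,0]-q[0])<40)&(P[:,1]>q[1]+70)&(P[:,1]<q[1]+170)&(P[:,2]>60)
    print(s.sum(),P[s].mean(0).round(1) if s.any() else '',P[s].max(0).round(1) if s.any() else '', (u[s].mean(),v[s].mean()) if s.any() else '')
    t=cv2.inRange(H,(0,0,120),(180,45,255))>0
    Q=pts(f,t);s=(np.abs(Q[:,0]-423)<70)&(np.abs(Q[:,1]+105)<70)&(Q[:,2]<15)&(Q[:,2]>1); print('tile',s.sum(),np.percentile(Q[s],[2,50,98],axis=0).round(0).tolist())
# turntable and bystanders from top
H=hsv(b); m=cv2.inRange(H,(0,140,80),(8,255,255))>0; P=pts(b,m); s=(np.hypot(P[:,0]-420,P[:,1]-191)<30)&(P[:,2]>90); print('post',s.sum(),P[s].mean(0).round(1))
m=cv2.inRange(H,(22,150,100),(33,255,255))>0; k=np.zeros_like(m);k[150:185,265:295]=m[150:185,265:295];print('bottle',np.median(pts(b,k),0).round(1))
m=cv2.inRange(H,(0,0,0),(180,255,50))>0; k[:]=0;k[180:210,280:310]=m[180:210,280:310];print('cup',np.median(pts(b,k),0).round(1))
E
```

```text
eef_pos: [419.2, -236.1, 101.6]
tcp_rot: [3.141, 0.0, 1.542]
contact_force: [-0.2, 0.2, -0.8]
opening: 0.15
rod [ 421.7 -156.    94.8] [ 3.220e-02  9.995e-01 -3.000e-04] 0.42371337821658833 tip@130 [ 423.3 -106.    94.7]
5 [ 421.3 -111.    98.3] [ 424.3 -109.8  103. ] (np.float64(354.6), np.float64(223.8))
tile 1039 [[374.0, -154.0, 1.0], [419.0, -104.0, 4.0], [468.0, -58.0, 8.0]]
2 [ 424.7 -111.   102.6] [ 424.7 -109.6  103.2] (np.float64(313.5), np.float64(272.0))
tile 863 [[376.0, -151.0, 1.0], [424.0, -104.0, 5.0], [469.0, -59.0, 10.0]]
post 18 [421.9 189.2 101.7]
bottle [723.3 -23.1  94.3]
cup [655.2 -62.1  18.4]
```

Rod level, tip about (423,-106,95) against the tile centre (422,-105); the post is at the stop and the bystanders are unmoved. Handing in.

```bash
python3 -m inch '[[0,0,0,0,0,0,1],[0,0,0,0,0,0,1],[0,0,0,0,0,0,1],[0,0,0,0,0,0,1]]' | egrep 'clock|eef|contact'; python3 -c "
from rig import r
print(r.sign_off())"
```

```text
clock: 28.67
eef_pos: [418.7, -235.9, 101.3]
contact_force: [0.1, 0.2, -1.9]
the job is handed in; nothing more can be done
None
```

I handed the job in at about 28.7 s, with the turntable at its stop, the collar seated in the tube at about 20 N and drawn out, and the gauge held level about 90 mm above the white tile's middle; bottle and cup measured unmoved, cog not re-measured, and I briefly over-pushed the crank at the stop to about 89 N (under the 120 N wrist limit).

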